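Roll-off ramp: bin the bar that stuck, roll the round one

TASK

The hexagonal bar let go on the sorting ramp did not roll: lift it off the ramp and lay it flat in the white tray for bars that do not roll. Then lay the round bar across the upper half of the ramp's rails and let go, so that it rolls down by itself into the catch trough at the low end.

Things in the scene. Friction and masses are not known exactly. Their poses are not given: they have to be found in the camera images.
- hex_bar_center (a point): centre of the hexagonal bar: plain aluminium, six flat sides, 30 mm across flats (34.6 across corners), 110 mm long along its own y axis, about 0.23 kg. It starts on a flat across the ramp's two rails, in the upper half, and stays there by friction; two corners at mid-height face up and down the slope.
- round_bar_center (a point): centre of the round bar: plain smooth aluminium, 30 mm diameter, 110 mm long along its own y axis (x and z turn as it rolls), about 0.21 kg. It starts on the worktop on one side of the ramp (centre 15 mm up), the tray being on the other. Across the rails (length along the ramp's y) its centre is 15 mm over them; set free it rolls into the trough in about a second.
- ramp: fixed ramp, 322 x 156 mm; origin on the worktop, x level, up-slope (away from robot), y across. Two dark steel rails, tops 36 mm up at x=-105 mm, rising 9 deg to x=135; gap y=-30..30 mm for fingers, base plate 6 mm up. Side guides 148 mm apart, 22 mm above rails; end stop at x=135, 99 mm high. Upper half: x=15..135. Trough at the low end: inside x=-178..-105, floor 6 mm up, walls 62 mm high.
- tray: fixed low square tray of white plastic for bars that do not roll, open on top, 160 x 160 mm outside, 22 mm high, walls 4 mm, inner floor 4 mm up; origin under its centre on the worktop, x and y along its sides.

How it is judged (in metres and radians):
On the way, in this order (a step that is already met when the one before it is completed fails the run):
1. the hexagonal bar lies released in the tray (x of hex_bar_center in the frame of tray between -0.065 and 0.065 m and y of hex_bar_center in the frame of tray between -0.065 and 0.065 m and z of hex_bar_center in the frame of tray below 0.03 m and contact force between hex_bar and the fingers below 0.1 N), for 0.2 s.
2. the round bar rests on the upper half of the rails and the fingers have let it go (x of round_bar_center in the frame of ramp between 0 and 0.14 m and y of round_bar_center in the frame of ramp between -0.03 and 0.03 m and contact force between round_bar and ramp above 0.05 N and contact force between round_bar and the fingers below 0.1 N), for 0.04 s.
At the end, for the whole second after the job is handed in: The hexagonal bar lies flat inside the tray (centre within 65 mm of the tray's middle along each side and below 30 mm) and the round bar lies down in the catch trough at the ramp's low end (centre below 35 mm), having rolled there from the upper half of the rails; both are at rest (x of hex_bar_center in the frame of tray between -0.065 and 0.065 m and y of hex_bar_center in the frame of tray between -0.065 and 0.065 m and z of hex_bar_center in the frame of tray below 0.03 m and x of round_bar_center in the frame of ramp between -0.178 and -0.1 m and y of round_bar_center in the frame of ramp between -0.04 and 0.04 m and z of round_bar_center in the frame of ramp below 0.035 m and linear speed of each of round_bar, hex_bar below 0.05 m/s); the robot touches nothing.
It also fails if it takes over 58 s, if anything falls off the work surface, if the arm or the gripper's body presses on something with over 40 N, if the wrist force passes 120 N, or if a joint passes its speed limit or range.

ROBOT

A 6-joint arm with a two-finger parallel gripper is mounted at the origin on a cart in front of the work surface, level with it; the furniture and walls round the work are solid. World frame = base frame: x ahead of the robot, y to its left, z up, the work surface at z = 0. Lengths are in mm, angles in rad, forces in N, time in s.
With the tool pointing down it reaches from about 350 to 875 mm from the base axis. Payload 4.2 kg.
Tool frame: the origin (TCP) lies midway between the tips of the shut fingers; the grasp point (between the pads) lies 19 mm behind it (tcp_to_grasp is the distance from the TCP to the grasp point, in mm); z points along the fingers, y is the line along which they close (so a half turn about z gives the same grasp; the last joint's range is limited). The gripper opens to 85 mm and grips with 20 to 120 N. Pads are 22 mm wide; open, the fingers measure 114 mm over their backs; the gripper's body (76 mm by 85 mm) begins 54 mm behind the grasp point. The pads swing forward as they close: fully open they stand 13 mm farther back than shut.
Start: joints at [1.461, 0.385, 0.008, 0, -1.194, -0.259], TCP at [225.277, 582.966, 231.312] pointing down, gripper open.
Joint ranges: [-3.14, 3.14], [-1.21, 2.06], [-1.07, 1.41], [-3.16, 2.05], [-2.99, -0.16], [-3.1, 3.1]. Speed limits (rad/s): [2.79, 2.79, 3.14, 3.14, 3.14, 3.14].

INTERFACE

Orientations are given as a unit quaternion [x, y, z, w].
In Python, from bench import read_state, get_image, job_done, tcp_to_grasp gives the robot as it stands.
- The arm moves only by the tool jog_arm, never from a script. Its argument "plan" is a list of rows, each a list of 3 entries, a list of its own where there are three numbers: the finger opening in mm, from 0 to 85.4, then the shift along the tool's x, y, z as a fraction of full scale, then the turn, a rotation vector about the tool's x, y, z as a fraction of full scale. A call has 1 to 10 rows; each row is the pose to reach, as a shift and turn from the pose commanded when the call began, along the tool's axes at that moment; what a row does not reach only later rows make up. Full scale, the value 1, is 0.1 m for a shift and 60 degrees for a turn. A row lasts 1/8 s, in which the tool goes at most 62.5 mm and 10.7 degrees, less where a joint would pass 70% of its speed; a pose out of reach is approached as far as the arm can. A call with a number of a shift or a turn outside -1 to 1 is refused whole. A call with a gripper value outside its range is refused whole. The fingers move at their own pace and stop on an object; the grip force is fixed at half the most. Time passes only in rows, so rows that repeat a pose let the fingers close. It gives the time, the measured TCP pose, the force, the opening and the grip force at its end, in the units of the state.
- read_state(): the state, without advancing time (a new reading comes with each control period).
- get_image(name): name is "side" or "top" or "wrist"; returns a dict with "img" (480x640x3 uint8, red, green, blue), "range_z" (480x640 float32, mm along the optical axis (not along the pixel's ray), 0 where there is no reading), "intrinsics" (3x3 intrinsics, pixels), "distortion" ([k1, k2, p1, p2, k3] as OpenCV has them; the pictures are not rectified), "extrinsics" (4x4, takes a point from camera to world coordinates); the wrist camera has in their place "tool_from_camera" (4x4, takes a point from camera to tool coordinates, whose origin is the TCP and whose axes are the flange's). Camera axes: x right, y down, z forward; pixel columns grow to the right and rows downward; lengths in mm; the calibration is good to about 2 mm. A picture is of the moment at which its call begins: read the wrist's pose just before it.
- job_done(): hands the job in; it is judged then, once.
The state is a dict: "clock": time; "joints": joint angles; "joint_vel": joint speeds; "joint_efforts": joint torques, N m; "position": TCP position; "ee_rot": TCP orientation; "contact_force": force on the tool from outside, world axes, zero at the start; "wrist_torque": the same for the moment, N m; "gripper_width": finger opening in mm; "grasp_force": force on a finger pad.
Only numpy, scipy, OpenCV 4.12 (cv2) and the standard library are available. Lean on these libraries where they do the work, as an engineer would, in place of code of your own. Each camera call takes 0.05 s, during which the arm holds its last target. There are 200 camera calls.

## Working session

There is one attempt and no reset: what is moved stays moved. The work goes in short steps, Python scripts to look and compute and a tool call to move; the robot and the scene stay as the last step left them, time stands still between calls to the robot, and variables do not carry over. Pictures are saved under pics/ and viewed, at most 10 in all, crops included, and the job is handed in when it is done.

Besides the shell and the picture viewer there is one more tool, called after "Emit:" as a command line: name --argument value ..., lists and objects as JSON in quotes. jog_arm: Moves the arm, as the interface text tells. Its arguments: {"type":"object","properties":{"plan":{"type":"array"}},"required":["plan"]}

```bash
mkdir -p pics; cat > h.py <<'E'
import numpy as np,cv2
from bench import *
def snap(n,f):
    s=read_state();d=get_image(n);cv2.imwrite('pics/'+f+'.png',d['img'][:,:,::-1].copy());np.savez(f,**d,pos=s['position'],rot=s['ee_rot']);return d
def load(f): return dict(np.load(f+'.npz'))
def pts(d,uv):
    "pixels -> world via depth"
    from scipy.spatial.transform import Rotation as R
    uv=np.array(uv,float).reshape(-1,2)
    n=cv2.undistortPoints(uv.reshape(-1,1,2),d['intrinsics'],d['distortion']).reshape(-1,2)
    z=np.array([np.median([v for v in d['range_z'][int(b)-1:int(b)+2,int(a)-1:int(a)+2].ravel() if v>0] or [0]) for a,b in uv])
    p=np.c_[n*z[:,None],z,np.ones(len(z))]
    if 'extrinsics' in d: T=d['extrinsics']
    else:
        T=np.eye(4);T[:3,:3]=R.from_quat(d['rot']).as_matrix();T[:3,3]=d['pos'];T=T@d['tool_from_camera']
    return (p@T.T)[:,:3]
E
python3 - <<'E'
from h import *
snap('top','top0');snap('side','side0')
s=read_state();print(s['clock'],s['position'],s['ee_rot'],s['contact_force'],tcp_to_grasp)
E
```

```text
0.1 [225.11759531 582.48884614 230.32205333] [ 9.83033163e-01 -1.83425187e-01 -1.22759738e-04  9.93107808e-04] [-0.46247154 -0.29092575 -0.08955748] 18.700000000000003
```

View pics/top0.png

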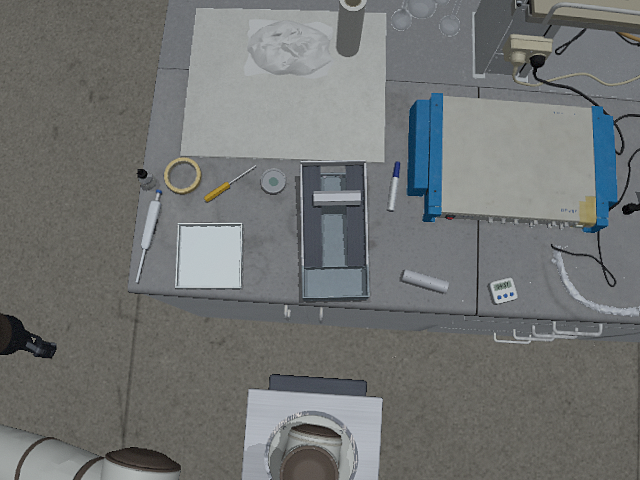

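The top view shows the ramp at (301–368, 162–298), the hex bar across it at (338,199), the tray at (209,256) and the round bar from (403,274) to (447,288). Next I convert these to world coordinates.

```bash
python3 - <<'E'
from h import *
np.set_printoptions(suppress=True,precision=1)
d=load('top0')
q=dict(ramp=[(302,163),(366,163),(367,297),(303,297)],hex=[(317,199),(338,199),(358,199)],tray=[(178,225),(241,225),(241,287),(177,287)],trayfloor=[(209,256)],round=[(404,275),(425,282),(446,288)],rails=[(312,225),(358,225),(312,255),(358,255)])
for k,v in q.items(): print(k,pts(d,v).round(1).tolist())
im=d['img']
a=cv2.resize(im[150:310,290:460],None,fx=4,fy=3.75,interpolation=cv2.INTER_CUBIC);a=cv2.resize(im[155:305,290:460],None,fx=4,fy=4,interpolation=cv2.INTER_CUBIC)
cv2.imwrite('pics/crop1.png',a[:,:,::-1])
E
```

```text
ramp [[683.9, 66.4, 94.0], [696.1, -85.6, 87.2], [380.4, -106.0, 54.1], [370.4, 42.7, 57.4]]
hex [[599.0, 25.1, 89.5], [601.4, -24.1, 92.1], [604.7, -70.9, 91.2]]
tray [[531.2, 365.3, 16.6], [540.2, 208.2, 21.1], [389.4, 195.7, 11.1], [377.7, 349.8, 19.4]]
trayfloor [[460.9, 282.3, 5.3]]
round [[441.5, -193.4, 29.0], [427.8, -244.5, 28.7], [416.1, -295.1, 30.8]]
rails [[544.7, 33.8, 50.1], [551.2, -75.9, 53.1], [473.1, 29.0, 44.0], [480.8, -80.3, 41.0]]
```

View pics/crop1.png

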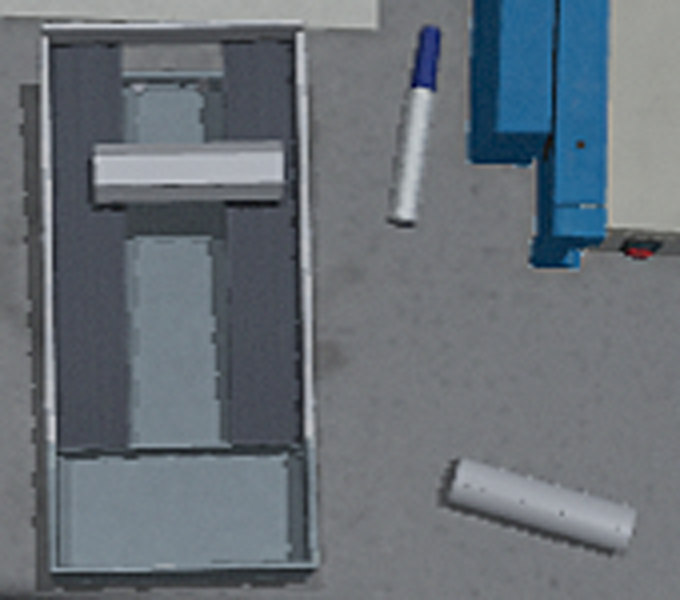

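View pics/side0.png

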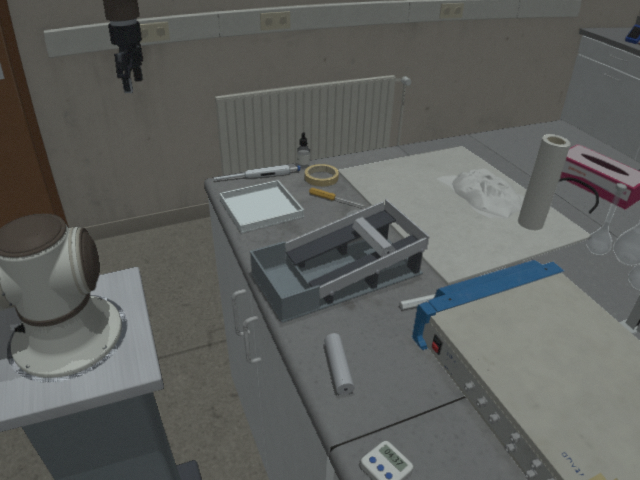

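The crop shows the hex bar flat across the rails at crop (188,172) and the round bar from (455,480) to (630,532). The side view agrees with this layout. The heights check out: hex top 91 and round top 29–30.

From the measurements:
- **Ramp:** origin about (554,-19), yaw about 0.07.
- **Hex bar:** ramp x about 47, centre z about 75.
- **Tray:** centre about (460,280).

I'll grip the hex bar on two opposite flats, with the hand leaning 21° uphill.

```bash
cat >> h.py <<'E'
from scipy.spatial.transform import Rotation as R
def rot(yaw,tilt):
    "closing axis (-cos,-sin)(yaw); hand leans toward +u by tilt deg"
    u=np.array([np.cos(yaw),np.sin(yaw),0]);k=np.array([0,0,1.]);t=np.radians(tilt)
    z=-np.sin(t)*u-np.cos(t)*k;y=-np.cos(t)*u+np.sin(t)*k
    return R.from_matrix(np.c_[np.cross(y,z),y,z])
def plan(p,r,s=None):
    "chain of calls to pose p,r: (shift,turn) fractions"
    if s is None: s=read_state()
    P=np.array(s['position'],float);Q=R.from_quat(s['ee_rot'])
    print('now',P.round(1),'t',round(s['clock'],2),'w',round(s['gripper_width'],1),'F',np.round(s['contact_force'],1))
    for i in range(12):
        d=Q.inv().apply(np.array(p)-P)/100;w=(Q.inv()*r).as_rotvec()/np.pi*3
        if max(abs(d).max()*100,abs(w).max()*57)<.6: break
        d=d/max(1,abs(d).max());w=w/max(1,abs(w).max());d=d.round(2);w=w.round(3)
        print(d.tolist(),w.tolist()); P=P+Q.apply(d*100);Q=Q*R.from_rotvec(w*np.pi/3)
E
python3 - <<'E'
from h import *
C=np.array([601.5,-24,75]);r=rot(.062,21);z=r.as_matrix()[:,2]
plan(C-z*110,r)
E
```

```text
now [225.1 582.5 230.3] t 0.1 w 85.4 F [-0.5 -0.3 -0.1]
[1.0, 0.68, 0.09] [-0.288, -0.186, 1.0]
[1.0, -0.49, -0.1] [-0.022, -0.015, 0.075]
[1.0, -0.59, -0.14] [0.0, 0.0, 0.0]
[1.0, -0.59, -0.14] [0.0, 0.0, 0.0]
[1.0, -0.59, -0.14] [0.0, 0.0, 0.0]
[1.0, -0.59, -0.14] [0.0, 0.0, 0.0]
[0.29, -0.17, -0.04] [0.0, 0.0, 0.0]
```

Emit:
jog_arm --plan '[[85, [0.5, 0.34, 0.04], [-0.05, -0.03, 0.17]], [85, [1, 0.68, 0.09], [-0.1, -0.07, 0.34]], [85, [1, 0.68, 0.09], [-0.15, -0.1, 0.51]], [85, [1, 0.68, 0.09], [-0.2, -0.13, 0.68]], [85, [1, 0.68, 0.09], [-0.24, -0.16, 0.85]], [85, [1, 0.68, 0.09], [-0.288, -0.186, 1]], [85, [1, 0.68, 0.09], [-0.288, -0.186, 1]]]'

```text
clock: 0.98
position: [294.7, 483.1, 221.5]
ee_rot: [0.745, -0.645, -0.117, 0.124]
contact_force: [-0.7, -0.6, -0.1]
gripper_width: 85.0
grasp_force: 0.0
```

Emit:
jog_arm --plan '[[85, [0.5, -0.25, -0.05], [-0.022, -0.015, 0.075]], [85, [1, -0.49, -0.1], [-0.022, -0.015, 0.075]], [85, [1, -0.49, -0.1], [-0.022, -0.015, 0.075]]]'

```text
clock: 1.35
position: [358.3, 389.0, 213.4]
ee_rot: [0.716, -0.674, -0.125, 0.132]
contact_force: [-1.1, 1.1, -0.4]
gripper_width: 84.8
grasp_force: 0.0
```

Emit:
jog_arm --plan '[[85, [0.5, -0.3, -0.07], [0, 0, 0]], [85, [1, -0.59, -0.14], [0, 0, 0]], [85, [1, -0.59, -0.14], [0, 0, 0]]]'

```text
clock: 1.72
position: [424.2, 293.6, 205.0]
ee_rot: [0.716, -0.674, -0.125, 0.132]
contact_force: [0.1, 0.6, -1.0]
gripper_width: 84.9
grasp_force: 0.0
```

Emit:
jog_arm --plan '[[85, [0.5, -0.3, -0.07], [0, 0, 0]], [85, [1, -0.59, -0.14], [0, 0, 0]], [85, [1, -0.59, -0.14], [0, 0, 0]]]'

```text
clock: 2.1
position: [490.4, 198.1, 196.5]
ee_rot: [0.716, -0.674, -0.126, 0.132]
contact_force: [0.4, -0.3, -0.1]
gripper_width: 85.3
grasp_force: 0.0
```

Emit:
jog_arm --plan '[[85, [0.5, -0.3, -0.07], [0, 0, 0]], [85, [1, -0.59, -0.14], [0, 0, 0]], [85, [1, -0.59, -0.14], [0, 0, 0]]]'

```text
clock: 2.48
position: [556.6, 102.5, 188.0]
ee_rot: [0.716, -0.674, -0.126, 0.132]
contact_force: [0.0, 0.3, 0.3]
gripper_width: 85.0
grasp_force: 0.0
```

Emit:
jog_arm --plan '[[65, [0.5, -0.3, -0.07], [0, 0, 0]], [65, [1, -0.59, -0.14], [0, 0, 0]], [65, [1, -0.59, -0.14], [0, 0, 0]]]'

```text
clock: 2.85
position: [622.8, 6.7, 179.3]
ee_rot: [0.716, -0.673, -0.126, 0.132]
contact_force: [-0.6, 0.2, -0.3]
gripper_width: 65.0
grasp_force: 0.0
```

Emit:
jog_arm --plan '[[65, [0.29, -0.17, -0.04], [0, 0, 0]], [65, [0.29, -0.17, -0.04], [0, 0, 0]], [65, [0.29, -0.17, -0.04], [0, 0, 0]]]'

```text
clock: 3.22
position: [640.7, -18.3, 178.4]
ee_rot: [0.718, -0.672, -0.126, 0.132]
contact_force: [-0.4, -0.4, 0.6]
gripper_width: 65.1
grasp_force: 0.0
```

```bash
python3 - <<'E'
from h import *
snap('wrist','w1')
C=np.array([601.5,-24,75]);r=rot(.062,21);z=r.as_matrix()[:,2]
plan(C+z*12,r)
E
```

```text
now [640.7 -18.4 178.6] t 3.27 w 64.9 F [-0.2  0.6 -0.1]
[0.03, -0.0, 1.0] [-0.001, 0.002, 0.004]
[0.0, -0.0, 0.23] [0.0, -0.0, -0.0]
```

View pics/w1.png

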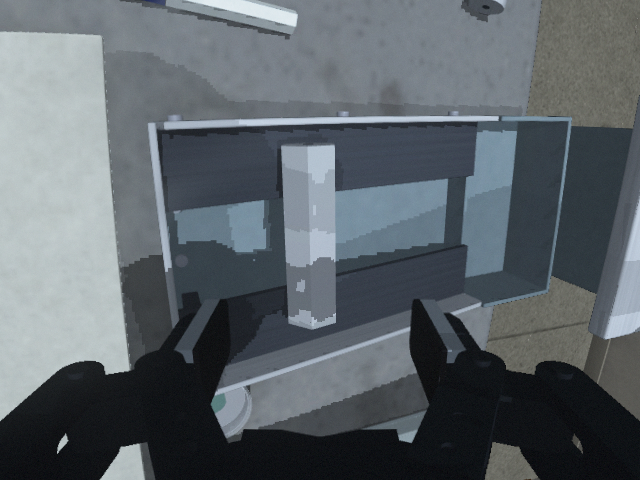

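The wrist view shows the hex bar from (306,146) to (312,325), between and beyond the pads. I'll fit its position from the depth data.

```bash
python3 - <<'E'
from h import *
d=load('w1');g=[(u,v) for v in range(140,335,3) for u in range(270,350,2)]
p=pts(d,g);a=.066;u=np.array([np.cos(a),np.sin(a)]);n=np.array([-u[1],u[0]]);O=np.array([554,-19])
q=np.c_[(p[:,:2]-O)@u,(p[:,:2]-O)@n,p[:,2]]
rail=36+(q[:,0]+105)*np.tan(np.radians(9));h=q[:,2]-rail;m=(h>6)&(h<45)
b=q[m];print(len(b),'ramp-x',np.percentile(b[:,0],[1,50,99]),'y',np.percentile(b[:,1],[1,99]),'z',np.percentile(b[:,2],[50,99]))
for lo in range(-60,60,20):
    k=b[(b[:,1]>lo)&(b[:,1]<lo+20)]
    if len(k)>10:print(lo,np.percentile(k[:,0],[3,97]).round(1),np.percentile(k[:,2],[5,98]).round(1))
print('rail pts',q[(abs(h)<6)][:, :].mean(0), h[abs(h)<6].mean())
r=pts(d,[(190,165),(400,145),(460,140),(200,190),(430,160), (200,340),(380,290),(452,260)]);print(r.round(1))
print('guides',pts(d,[(158,123),(470,119),(220,386),(470,302)]).round(1))
E
```

```text
1549 ramp-x [43.64537366 60.07296055 71.31983904] y [-60.18471563  48.36971582] z [90.73604581 93.03733322]
-60 [44.5 71.7] [80.8 92.9]
-40 [44.3 71.2] [81.1 92.9]
-20 [44.1 70.7] [81.  92.9]
0 [44.  70.7] [80.9 92.9]
20 [43.8 70.1] [81.4 93. ]
40 [44. 70.] [80.7 93.1]
rail pts [48.29935838  7.52121333 60.75575454] 0.47552145567251236
[[678.8 -61.6  71.9]
 [534.4 -77.2  49.5]
 [474.7 -83.7  40.2]
 [673.5 -47.8  71.7]
 [504.2 -67.5  45.1]
 [687.  -26.2 203.4]
 [539.9  30.8  51.8]
 [465.6  15.   39.9]]
guides [[695.2 -83.2  81.6]
 [487.5 -99.   63.7]
 [665.7  65.9  91.7]
 [453.4  47.8  56. ]]
```

```bash
python3 - <<'E'
from h import *
C=np.array([606.5,-19,76]);r=rot(.072,21);z=r.as_matrix()[:,2]
plan(C+z*12,r)
d=load('w1');print(pts(d,[(360,178),(360,192),(360,258),(360,272),(360,284)]).round(1))
E
```

```text
now [640.7 -18.4 178.6] t 3.27 w 64.9 F [-0.2  0.6 -0.1]
[-0.01, -0.04, 1.0] [-0.001, 0.005, -0.005]
[-0.0, -0.01, 0.2] [0.0, 0.0, -0.0]
[[566.3 -53.9  54.4]
 [540.9 -36.8   6.5]
 [535.5  19.7   6.5]
 [559.7  14.1  54.3]
 [559.1  23.3  54.8]]
```

Emit:
jog_arm --plan '[[65, [0, -0.02, 0.4], [0, 0.005, -0.005]], [65, [-0.01, -0.04, 0.75], [0, 0.005, -0.005]], [65, [-0.01, -0.04, 1], [0, 0.005, -0.005]], [65, [-0.01, -0.04, 1], [0, 0.005, -0.005]]]'

```text
clock: 3.78
position: [607.2, -20.1, 82.4]
ee_rot: [0.719, -0.67, -0.125, 0.135]
contact_force: [0.5, 0.1, -0.0]
gripper_width: 64.8
grasp_force: 0.0
```

Emit:
jog_arm --plan '[[65, [0, -0.01, 0.2], [0, 0, 0]], [65, [0, -0.01, 0.2], [0, 0, 0]], [25, [0, -0.01, 0.2], [0, 0, 0]], [25, [0, -0.01, 0.2], [0, 0, 0]], [20, [0, -0.01, 0.2], [0, 0, 0]], [20, [0, -0.01, 0.2], [0, 0, 0]], [20, [0, -0.01, 0.2], [0, 0, 0]]]'

```text
clock: 4.65
position: [603.9, -21.5, 65.8]
ee_rot: [0.719, -0.671, -0.123, 0.132]
contact_force: [1.5, 1.3, 6.0]
gripper_width: 28.8
grasp_force: 60.4
```

```bash
python3 - <<'E'
from h import *
snap('wrist','w2')
print({k:np.round(v,2).tolist() for k,v in read_state().items()})
E
```

```text
{'clock': 4.7, 'joints': [0.21, 0.68, 0.05, -0.05, -1.3, -0.12], 'joint_vel': [-0.0, -0.0, 0.0, 0.0, -0.0, 0.0], 'joint_efforts': [-0.79, -46.17, 13.55, 3.13, -0.47, -0.05], 'position': [603.89, -21.48, 65.81], 'ee_rot': [0.72, -0.67, -0.12, 0.13], 'contact_force': [0.84, 1.44, 5.32], 'wrist_torque': [0.45, -0.4, -0.06], 'grasp_force': 60.42, 'gripper_width': 28.95}
```

View pics/w2.png

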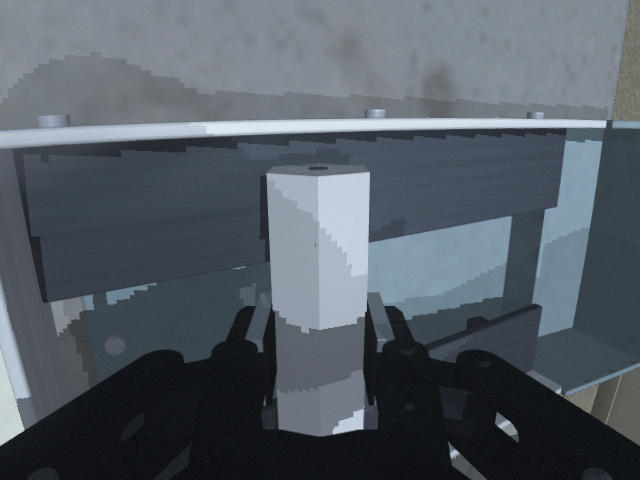

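The wrist view shows the bar between the pads, centred on two flats, with its upper edge at column 320, width 28.9 mm and grip 60 N. Next I lift it and carry it to the tray.

Emit:
jog_arm --plan '[[20, [0, 0.1, -0.3], [0, 0, 0]], [20, [0, 0.2, -0.6], [0, 0, 0]], [20, [0, 0.35, -0.95], [0, 0, 0]], [20, [0, 0.35, -0.95], [0, 0, 0]]]'

```text
clock: 5.2
position: [605.6, -21.5, 168.1]
ee_rot: [0.719, -0.671, -0.122, 0.131]
contact_force: [1.1, -0.1, -2.3]
gripper_width: 28.8
grasp_force: 59.7
```

```bash
python3 - <<'E'
from h import *
plan([460,280,100],rot(.06,0))
E
```

```text
now [605.6 -21.5 168.1] t 5.2 w 28.8 F [ 1.1 -0.1 -2.3]
[-1.0, 0.3, 0.35] [0.343, -0.002, 0.008]
[-1.0, 0.41, 0.22] [0.0, 0.0, 0.0]
[-1.0, 0.41, 0.22] [0.0, 0.0, 0.0]
[-0.1, 0.04, 0.02] [0.0, 0.0, 0.0]
```

Emit:
jog_arm --plan '[[20, [-0.4, 0.12, 0.14], [0.1, 0, 0]], [20, [-0.8, 0.24, 0.28], [0.22, 0, 0]], [20, [-1, 0.3, 0.35], [0.34, 0, 0.008]], [20, [-1, 0.3, 0.35], [0.343, 0, 0.008]]]'

```text
clock: 5.7
position: [551.9, 75.6, 141.5]
ee_rot: [0.729, -0.684, -0.003, 0.006]
contact_force: [-0.8, 0.7, -1.8]
gripper_width: 28.4
grasp_force: 60.0
```

Emit:
jog_arm --plan '[[20, [-0.5, 0.2, 0.1], [0, 0, 0]], [20, [-1, 0.41, 0.22], [0, 0, 0]], [20, [-1, 0.41, 0.22], [0, 0, 0]]]'

```text
clock: 6.08
position: [507.9, 174.5, 119.7]
ee_rot: [0.729, -0.684, -0.002, 0.005]
contact_force: [0.2, 0.2, -1.9]
gripper_width: 28.8
grasp_force: 60.1
```

Emit:
jog_arm --plan '[[20, [-0.5, 0.2, 0.1], [0, 0, 0]], [20, [-1, 0.41, 0.22], [0, 0, 0]], [20, [-1, 0.41, 0.22], [0, 0, 0]]]'

```text
clock: 6.45
position: [461.7, 271.6, 98.2]
ee_rot: [0.729, -0.684, -0.002, 0.005]
contact_force: [-0.8, -1.2, -1.6]
gripper_width: 28.8
grasp_force: 60.1
```

```bash
python3 - <<'E'
from h import *
plan([460,280,12],rot(.06,0))
snap('top','top1');d=load('top1')
cv2.imwrite('pics/c2.png',cv2.resize(d['img'][200:320,150:310],None,fx=4,fy=4)[:,:,::-1])
print(pts(d,[(178,225),(241,225),(241,287),(177,287)]).round(1))
E
```

```text
now [461.7 271.6  98.2] t 6.45 w 28.8 F [-0.8 -1.2 -1.6]
[-0.09, 0.0, 0.86] [0.009, -0.004, 0.004]
[[438.4 252.3 449.6]
 [540.7 208.6  18.7]
 [389.6 195.9   9.6]
 [377.7 350.   18.6]]
```

View pics/c2.png

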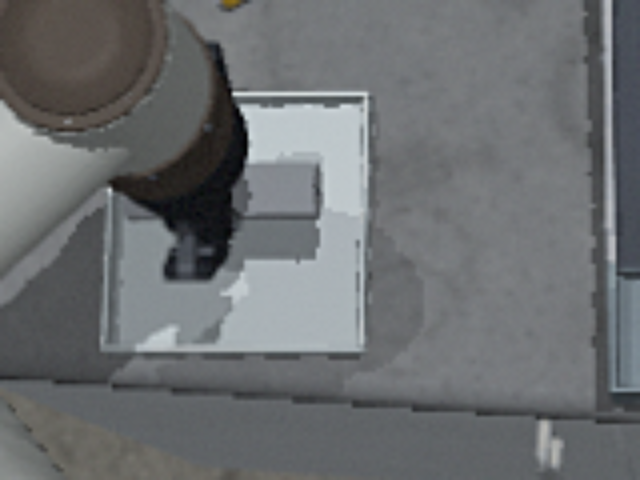

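The bar hangs over the tray (crop (225,190), tray from (105,95) to (368,352)) and stays within it in y. Next I lower and release it.

Emit:
jog_arm --plan '[[20, [-0.09, 0, 0.35], [0, 0, 0]], [20, [-0.09, 0, 0.65], [0, 0, 0]], [20, [-0.09, 0, 0.8], [0.009, 0, 0]], [20, [-0.09, 0, 0.86], [0.009, 0, 0]], [20, [-0.09, 0, 0.86], [0.009, 0, 0]]]'

```text
clock: 7.12
position: [462.1, 278.0, 13.7]
ee_rot: [0.728, -0.686, 0.002, -0.0]
contact_force: [0.6, 0.3, -2.0]
gripper_width: 28.6
grasp_force: 60.0
```

Emit:
jog_arm --plan '[[40, [0, 0, 0], [0, 0, 0]], [60, [0, 0, 0], [0, 0, 0]], [60, [0, 0, 0], [0, 0, 0]], [60, [0, 0, 0], [0, 0, 0]], [60, [0, 0, 0], [0, 0, 0]]]'

```text
clock: 7.75
position: [461.3, 278.8, 13.9]
ee_rot: [0.728, -0.685, 0.002, -0.0]
contact_force: [0.4, 0.0, 0.4]
gripper_width: 59.8
grasp_force: 0.0
```

Emit:
jog_arm --plan '[[60, [0, 0, -0.3], [0, 0, 0]], [60, [0, 0, -0.6], [0, 0, 0]], [60, [0, 0, -1], [0, 0, 0]], [60, [0, 0, -1], [0, 0, 0]]]'

```text
clock: 8.25
position: [462.7, 280.6, 117.1]
ee_rot: [0.729, -0.685, 0.002, -0.004]
contact_force: [-0.1, 0.3, 0.1]
gripper_width: 59.8
grasp_force: 0.0
```

```bash
python3 - <<'E'
from h import *
# round bar: refine from top0 depth
d=load('top0');g=[(u,v) for v in range(262,300) for u in range(392,460)]
p=pts(d,g);m=(p[:,2]>22)&(p[:,2]<40);b=p[m,:2];c,S,V=(b.mean(0),*np.linalg.svd(b-b.mean(0))[1:])
t=(b-c)@V[0];s=(b-c)@V[1];print(c,V[0],t.min(),t.max(),s.min(),s.max())
snap('wrist','w3');snap('top','top2')
cc=c+V[0]*(t.min()+t.max())/2
th=np.arctan2(V[0][1],V[0][0]);print(cc,np.degrees(th))
E
```

```text
[ 431.56028831 -245.65237971] [0.22017084 0.97546133] -55.78866031700887 56.17056602422623 -13.562445347043967 14.22959001234616
[ 431.60233056 -245.46611259] 77.28093274947724
```

View pics/w3.png

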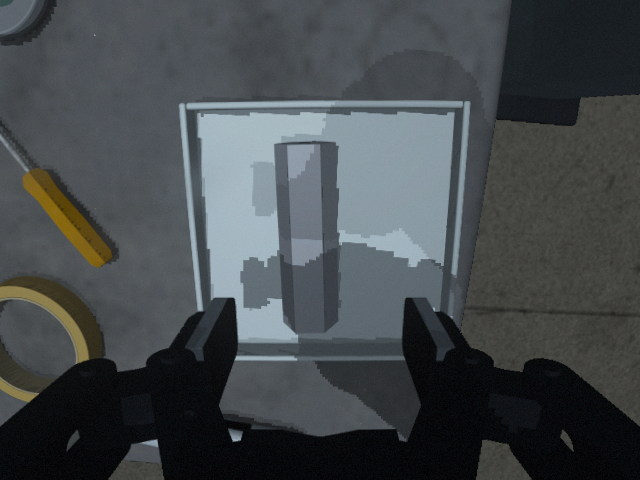

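The hex bar lies flat in the tray: wrist view from (305,142) to (310,332), clear of all the walls. Next is the round bar, at about (431.6,-245.5) with its axis at 77°.

```bash
python3 - <<'E'
from h import *
plan([431.6,-245.5,120],rot(np.radians(-12.7),0))
E
```

```text
now [460.8 278.9 113.8] t 8.35 w 60.6 F [ 0.5 -0.7 -0.7]
[1.0, 0.12, -0.01] [-0.003, -0.001, 0.27]
[1.0, -0.17, -0.01] [0.0, -0.0, -0.0]
[1.0, -0.17, -0.01] [0.0, -0.0, -0.0]
[1.0, -0.17, -0.01] [0.0, -0.0, -0.0]
[1.0, -0.17, -0.02] [0.0, -0.0, -0.0]
[0.19, -0.03, -0.0] [0.0, -0.0, -0.0]
```

Emit:
jog_arm --plan '[[70, [0.5, 0.06, -0.02], [0, 0, 0.1]], [70, [1, 0.12, -0.02], [0, 0, 0.2]], [70, [1, 0.12, -0.02], [0, 0, 0.27]], [70, [1, 0.12, -0.02], [0, 0, 0.27]]]'

```text
clock: 8.85
position: [454.6, 177.5, 114.8]
ee_rot: [-0.624, 0.781, -0.002, -0.001]
contact_force: [-0.3, -0.1, -0.9]
gripper_width: 70.1
grasp_force: 0.0
```

Emit:
jog_arm --plan '[[70, [0.5, -0.08, -0.01], [0, 0, 0]], [70, [1, -0.17, -0.01], [0, 0, 0]], [70, [1, -0.17, -0.01], [0, 0, 0]]]'

```text
clock: 9.22
position: [448.6, 74.9, 116.2]
ee_rot: [-0.624, 0.782, -0.001, -0.001]
contact_force: [-0.3, 0.3, 0.0]
gripper_width: 69.8
grasp_force: 0.0
```

Emit:
jog_arm --plan '[[70, [0.5, -0.08, -0.01], [0, 0, 0]], [70, [1, -0.17, -0.01], [0, 0, 0]], [70, [1, -0.17, -0.01], [0, 0, 0]]]'

```text
clock: 9.6
position: [443.9, -25.7, 117.6]
ee_rot: [-0.624, 0.782, -0.001, -0.0]
contact_force: [0.6, 1.0, -0.4]
gripper_width: 70.1
grasp_force: 0.0
```

Emit:
jog_arm --plan '[[70, [0.5, -0.08, -0.01], [0, 0, 0]], [70, [1, -0.17, -0.01], [0, 0, 0]], [70, [1, -0.17, -0.01], [0, 0, 0]]]'

```text
clock: 9.98
position: [439.2, -126.5, 119.0]
ee_rot: [-0.624, 0.782, -0.001, 0.0]
contact_force: [0.2, 0.6, 0.4]
gripper_width: 70.1
grasp_force: 0.0
```

Emit:
jog_arm --plan '[[70, [0.5, -0.08, -0.01], [0, 0, 0]], [70, [1, -0.17, -0.02], [0, 0, 0]], [70, [1, -0.17, -0.02], [0, 0, 0]], [70, [1, -0.17, -0.02], [0, 0, 0]]]'

```text
clock: 10.48
position: [433.9, -225.5, 121.2]
ee_rot: [-0.625, 0.781, -0.001, 0.0]
contact_force: [-0.4, -0.2, -0.8]
gripper_width: 69.9
grasp_force: 0.0
```

```bash
python3 - <<'E'
from h import *
snap('wrist','w4')
plan([431.6,-245.5,5],rot(np.radians(-12.7),0))
d=load('w4');g=[(u,v) for v in range(60,430,3) for u in range(200,460,3)]
p=pts(d,g);m=(p[:,2]>20)&(p[:,2]<34)&(abs(p[:,0]-431)<60)&(abs(p[:,1]+245)<80);b=p[m,:2];c=b.mean(0);V=np.linalg.svd(b-c)[2]
t=(b-c)@V[0];s=(b-c)@V[1];cc=c+V[0]*(t.min()+t.max())/2+V[1]*(s.min()+s.max())/2
print(m.sum(),c,cc,V[0],np.degrees(np.arctan2(V[0][1],V[0][0])),np.percentile(t,[1,99]),np.percentile(s,[1,99]))
E
```

```text
now [ 433.9 -225.3  121.4] t 10.53 w 70.3 F [0.7 0.4 0.1]
[0.17, -0.02, 1.0] [-0.002, -0.001, 0.002]
[0.03, 0.0, 0.16] [-0.0, -0.0, 0.0]
1002 [ 431.91859934 -249.71449338] [ 432.78819118 -246.49910534] [0.22252501 0.97492698] 77.14261755466761 [-51.4455601   56.39240091] [-13.53264472  13.56269489]
```

View pics/w4.png

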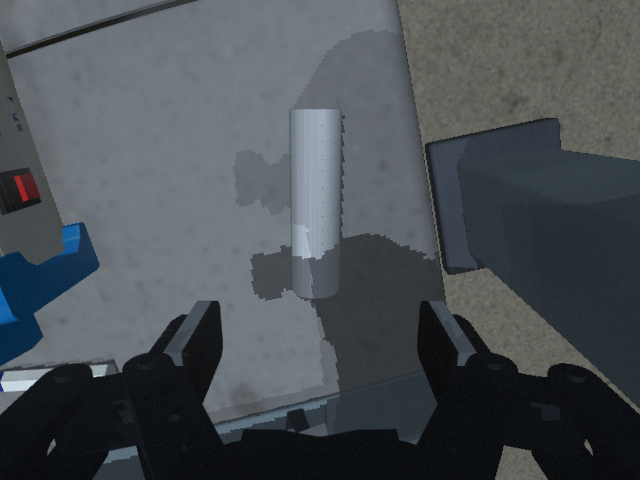

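The wrist view shows the round bar from (315,108) to (316,298), aligned with the pads. Both measurements agree within about 1 mm, so I'm going down to grip it.

Emit:
jog_arm --plan '[[70, [0.2, -0.02, 0.4], [0, 0, 0]], [70, [0.2, -0.02, 0.8], [0, 0, 0]], [70, [0.2, -0.02, 1], [0, 0, 0]], [70, [0.2, -0.02, 1], [0, 0, 0]]]'

```text
clock: 11.02
position: [430.7, -245.3, 20.4]
ee_rot: [-0.626, 0.78, -0.0, -0.001]
contact_force: [0.4, 0.4, -0.3]
gripper_width: 70.0
grasp_force: 0.0
```

Emit:
jog_arm --plan '[[70, [0, 0, 0.16], [0, 0, 0]], [70, [0, 0, 0.16], [0, 0, 0]], [25, [0, 0, 0.16], [0, 0, 0]], [25, [0, 0, 0.16], [0, 0, 0]], [20, [0, 0, 0.16], [0, 0, 0]], [20, [0, 0, 0.16], [0, 0, 0]], [20, [0, 0, 0.16], [0, 0, 0]]]'

```text
clock: 11.9
position: [432.0, -247.0, 6.9]
ee_rot: [-0.625, 0.781, -0.002, 0.001]
contact_force: [-0.5, 0.8, 4.8]
gripper_width: 28.0
grasp_force: 58.8
```

```bash
python3 - <<'E'
from h import *
s=read_state();print(s['position'],s['contact_force'])
P=np.array(s['position']);s2=dict(s);s2['position']=P+[0,0,150]
plan([608,-17,140],rot(.072,0),s2)
E
```

```text
[ 431.98999485 -246.97481244    6.8879976 ] [-0.53786109  0.82677864  4.7737666 ]
now [ 432.  -247.   156.9] t 11.9 w 28.0 F [-0.5  0.8  4.8]
[-1.0, -0.46, 0.07] [-0.004, -0.002, -0.28]
[-1.0, -0.89, 0.07] [-0.0, -0.0, -0.0]
[-0.34, -0.3, 0.03] [-0.0, -0.0, -0.0]
```

Emit:
jog_arm --plan '[[20, [0, 0, -0.3], [0, 0, 0]], [20, [0, 0, -0.6], [0, 0, 0]], [20, [0, 0, -1], [0, 0, 0]], [20, [0, 0, -1], [0, 0, 0]]]'

```text
clock: 12.4
position: [433.0, -247.3, 108.9]
ee_rot: [-0.625, 0.781, -0.005, 0.003]
contact_force: [-0.0, 0.9, -2.3]
gripper_width: 27.5
grasp_force: 60.0
```

Emit:
jog_arm --plan '[[20, [-0.3, -0.14, -0.4], [0, 0, -0.1]], [20, [-0.6, -0.28, -0.5], [0, 0, -0.2]], [20, [-1, -0.46, -0.5], [0, 0, -0.28]], [20, [-1, -0.46, -0.5], [0, 0, -0.28]]]'

```text
clock: 12.9
position: [498.6, -157.3, 154.7]
ee_rot: [0.733, -0.68, 0.001, -0.0]
contact_force: [-0.7, 0.3, -2.5]
gripper_width: 27.5
grasp_force: 60.0
```

Emit:
jog_arm --plan '[[20, [-0.45, -0.4, 0], [0, 0, 0]], [20, [-0.9, -0.8, 0], [0, 0, 0]], [20, [-1, -0.89, 0], [0, 0, 0]], [20, [-1, -0.89, 0], [0, 0, 0]]]'

```text
clock: 13.4
position: [578.5, -53.0, 154.3]
ee_rot: [0.732, -0.681, 0.001, 0.001]
contact_force: [0.2, 0.8, -2.1]
gripper_width: 27.9
grasp_force: 60.1
```

```bash
python3 - <<'E'
from h import *
plan([608,-17,120],rot(.072,0))
E
```

```text
now [578.5 -53.  154.3] t 13.4 w 27.9 F [ 0.2  0.8 -2.1]
[-0.34, -0.32, 0.34] [0.001, -0.002, -0.0]
```

Emit:
jog_arm --plan '[[20, [-0.34, -0.32, 0.3], [0, 0, 0]], [20, [-0.34, -0.32, 0.34], [0, 0, 0]], [20, [-0.34, -0.32, 0.34], [0, 0, 0]]]'

```text
clock: 13.78
position: [607.5, -18.5, 120.9]
ee_rot: [0.731, -0.682, 0.001, 0.001]
contact_force: [0.2, 0.6, -1.3]
gripper_width: 27.5
grasp_force: 60.0
```

```bash
python3 - <<'E'
from h import *
snap('wrist','w5');plan([608,-17,69],rot(.072,0))
d=load('w5');g=[(u,v) for v in range(150,290,2) for u in range(240,400,2)]
p=pts(d,g);m=(p[:,2]>120)&(p[:,2]<160)&(p[:,1]<-20);b=p[m]
for lo in range(-80,-20,15):
    k=b[(b[:,1]>lo)&(b[:,1]<lo+15)]
    if len(k)>10: i=k[:,2]>np.percentile(k[:,2],90);print(lo,len(k),k[i].mean(0).round(1))
print('bar end y',b[:,1].min())
E
```

```text
now [608.  -18.5 121.8] t 13.82 w 27.5 F [ 0.1 -0.4 -1.6]
[-0.02, -0.0, 0.53] [-0.001, -0.002, -0.002]
-80 786 [612.1 -68.7 144.4]
-65 1121 [610.7 -58.2 144.4]
-50 895 [610.  -44.  144.4]
-35 11 [620.9 -34.9 138.3]
bar end y -73.6692261534973
```

View pics/w5.png

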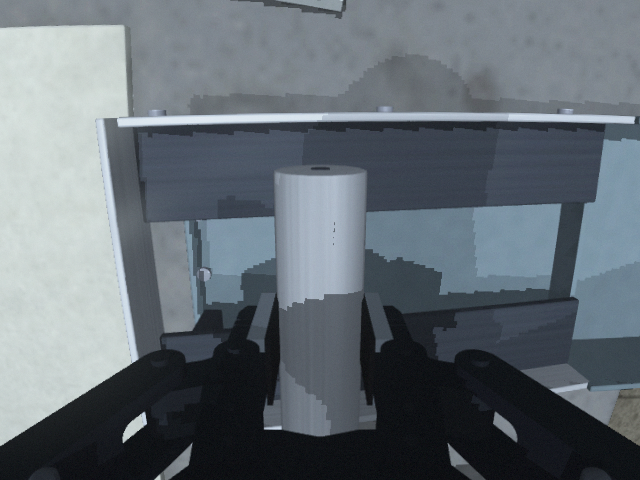

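The wrist view shows the bar square to the rails (far end at (320,170)), with both pads over the gap. The bar centre is 7.6 mm behind the TCP, so the TCP should be at z about 68.6 on the rails. I'm lowering it now.

Emit:
jog_arm --plan '[[20, [-0.03, 0, 0.3], [0, 0, 0]], [20, [-0.03, 0, 0.45], [0, 0, 0]], [20, [-0.03, 0, 0.5], [0, 0, 0]], [20, [-0.03, 0, 0.5], [0, 0, 0]]]'

```text
clock: 14.32
position: [609.2, -14.5, 72.2]
ee_rot: [0.732, -0.681, 0.002, -0.0]
contact_force: [1.2, -0.1, -1.7]
gripper_width: 28.0
grasp_force: 60.1
```

Emit:
jog_arm --plan '[[20, [0, 0, 0.02], [0, 0, 0]], [20, [0, 0, 0.02], [0, 0, 0]]]'

```text
clock: 14.58
position: [609.2, -14.0, 70.2]
ee_rot: [0.732, -0.681, 0.002, -0.001]
contact_force: [-1.0, -0.6, -1.9]
gripper_width: 28.0
grasp_force: 60.1
```

Emit:
jog_arm --plan '[[20, [0, 0, 0.015], [0, 0, 0]], [20, [0, 0, 0.015], [0, 0, 0]]]'

```text
clock: 14.82
position: [609.2, -14.0, 68.5]
ee_rot: [0.732, -0.681, 0.002, -0.0]
contact_force: [-0.0, -0.2, -0.9]
gripper_width: 28.2
grasp_force: 60.3
```

Emit:
jog_arm --plan '[[85, [0, 0, 0], [0, 0, 0]], [85, [0, 0, -0.5], [0, 0, 0]], [85, [0, 0, -1], [0, 0, 0]], [85, [0, 0, -1], [0, 0, 0]], [85, [0, 0, -1], [0, 0, 0]], [85, [0, 0, -1], [0, 0, 0]], [85, [0, 0, -1], [0, 0, 0]], [85, [0, 0, -1], [0, 0, 0]], [85, [0, 0, -1], [0, 0, 0]], [85, [0, 0, -1], [0, 0, 0]]]'

```text
clock: 16.08
position: [608.7, -13.9, 168.1]
ee_rot: [0.732, -0.681, 0.002, -0.0]
contact_force: [0.1, 1.2, 0.3]
gripper_width: 84.9
grasp_force: 0.0
```

Emit:
jog_arm --plan '[[85, [0, 0, -0.3], [0, 0, 0]], [85, [0, 0, -0.3], [0, 0, 0]], [85, [0, 0, -0.3], [0, 0, 0]], [85, [0, 0, -0.3], [0, 0, 0]], [85, [0, 0, -0.3], [0, 0, 0]], [85, [0, 0, -0.3], [0, 0, 0]], [85, [0, 0, -0.3], [0, 0, 0]], [85, [0, 0, -0.3], [0, 0, 0]]]'

```text
clock: 17.08
position: [608.6, -13.9, 198.2]
ee_rot: [0.732, -0.681, 0.002, -0.0]
contact_force: [0.5, -0.5, -0.0]
gripper_width: 85.1
grasp_force: 0.0
```

```bash
python3 - <<'E'
from h import *
snap('side','s9');d=snap('top','top9')
a=load('s9')['img'][150:330,180:460];b=d['img'][150:310,150:390]
cv2.imwrite('pics/f.png',np.vstack([cv2.resize(a,(450,290)),cv2.resize(b,(450,300))])[:,:,::-1])
E
```

```text
(no output)
```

View pics/f.png

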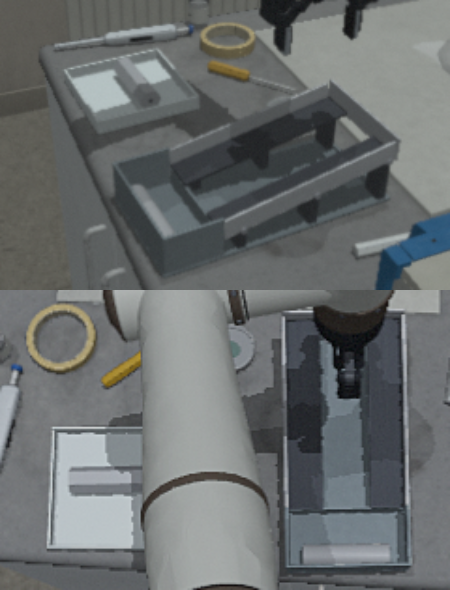

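The picture shows the hex bar in the tray (top crop (105,481)) and the round bar down in the trough at (345,552), centred. The arm is clear of everything, so I'll wait a second for the bars to settle and hand in.

Emit:
jog_arm --plan '[[85, [0, 0, 0], [0, 0, 0]], [85, [0, 0, 0], [0, 0, 0]], [85, [0, 0, 0], [0, 0, 0]], [85, [0, 0, 0], [0, 0, 0]], [85, [0, 0, 0], [0, 0, 0]], [85, [0, 0, 0], [0, 0, 0]], [85, [0, 0, 0], [0, 0, 0]], [85, [0, 0, 0], [0, 0, 0]]]'

```text
clock: 18.18
position: [608.6, -13.8, 198.2]
ee_rot: [0.732, -0.681, 0.002, -0.0]
contact_force: [-0.2, 0.6, -0.1]
gripper_width: 84.8
grasp_force: 0.0
```

```bash
python3 -c "
from bench import job_done;print(job_done())"
```

```text
the job is handed in; nothing more can be done
None
```

I handed the job in at about 18 s: in the last pictures the hex bar lies flat in the tray and the round bar is in the catch trough after release on the upper rails; no verdict was returned.

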